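Load the filter and hold the photometer shutter half open

TASK

Press the loose filter block down into the recess of the photometer head until its body is flush with the top, and let go of it; keep the shutter shut until then. After that, with the gripper on the shutter's upright bar, slide the sprung shutter to half of its travel, where the bar stands at the long middle line, never opening it fully, and finish while still holding it there against its spring. Leave the pump cassette and the petri dish where they are.

Things in the scene. Friction and masses are not known exactly. Their poses are not given: they have to be found in the camera images.
- filter_mid (a point): Loose filter block, about 90 g: grey body 28 (x) x 64 (y) x 28 (z) mm, a glass window in each long side; on top a metal grip rib 12 (x) x 40 (y) x 26 mm high; 54 mm high in all. This point is its centre, 27 mm above its underside (1 mm below the top of the body). z points up, y along the rib. Either way round fits. It stands upright on the bench left of the head.
- filter: The same filter block; origin at the centre of its underside, axes as above.
- head: Fixed grey photometer head, a low block 70 (x) x 180 (y) x 46 mm with a recess in its top; a dark lamp tube sticks out 44 mm from its +x side. Origin on the bench below the recess centre; the block runs from y = -125 to +55 mm, x = -35 to +35 mm (gate, rails and bar in front to -54 mm). z up, y along recess and head.
- recess_mouth (a point): Centre of the recess mouth, level with the head's top, 46 mm up; axes as the head. The recess is 31 (x) x 67 (y) mm, 28 mm deep, flat floor, edges bevelled 2 mm. A leaf spring in its +y end wall rubs on the block and stops it dropping home by its weight: press it (about 3 to 5 N) all the way down. Fully home, the body's top is flush with the head's top.
- shutter (a joint): The sprung shutter gate on the head's -x face, in m: 0 shut (rests there on its spring), 0.06 fully open, 0.03 half open. It slides along the head's -y direction. Spring force about 2 N shut, 5 N at half, 8 N fully open; it snaps shut if let go.
- shutter_bar (a point): Centre of the top end of the shutter's upright grip bar, a dark steel bar 10 (x) x 12 (y) mm, top 82 mm above the bench; 36 mm of it stand above the head's top, free on all sides. It moves with the shutter; shut, it is at x = -49, y = -50 mm in the head's frame. Axes as the head.
- half_line (a point): Fixed point in line with the long middle index line on the head's top, 46 mm up, at x = -49, y = -80 mm in the head's frame: at half travel the bar's centre line is over it. The short lines 30 mm to each side of it mark shut and fully open. Axes as the head.
- cassette: Bystander: a black pump cassette 24 x 70 x 26 mm, lying among the things left of the head; origin at the centre of its underside. Leave it alone.
- dish: Bystander: a clear petri dish, 60 mm across, 15 mm high, origin at the centre of its underside. Leave it alone.
There are look-alikes about, which are no part of the job. What is shaped like the filter but orange is not meant.

How it is judged:
On the way, in this order (a step that is already met when the one before it is completed fails the run):
1. the filter block is flush in the recess and let go, the shutter still shut (z of filter_mid in the frame of recess_mouth below 0.001 m and horizontal distance between filter_mid and recess_mouth below 0.004 m and angle between the z axis of filter_mid and the z axis of recess_mouth, either way round below 0.06 rad and angle between the y axis of filter_mid and the y axis of recess_mouth, either way round below 0.08 rad and contact force between the fingers and filter below 0.2 N and value of joint shutter below 0.01 m), for 0.2 s.
2. the shutter is held at half travel by the gripper (value of joint shutter between 0.025 and 0.035 m and velocity of joint shutter between -0.01 and 0.01 m/s and contact force between the fingers and shutter above 1 N), for 0.2 s.
At the end, for the whole second after the job is handed in: The filter block is still flush in the recess (within 2 mm of fully home, level, within 4 mm of the centre) and not touched by the fingers; the gripper is holding the shutter at half of its 60 mm travel, within 5 mm, at rest, with more than 1 N of contact (all of step 2 and z of filter_mid in the frame of recess_mouth below 0.001 m and horizontal distance between filter_mid and recess_mouth below 0.004 m and angle between the z axis of filter_mid and the z axis of recess_mouth, either way round below 0.06 rad and angle between the y axis of filter_mid and the y axis of recess_mouth, either way round below 0.08 rad and contact force between the fingers and filter below 0.2 N); the arm keeps its last pose, push and grip.
It fails at once if the shutter is opened by more than 15 mm before the filter is home (value of joint shutter above 0.015 m and not (z of filter_mid in the frame of recess_mouth below 0.001 m and horizontal distance between filter_mid and recess_mouth below 0.004 m and angle between the z axis of filter_mid and the z axis of recess_mouth, either way round below 0.06 rad and angle between the y axis of filter_mid and the y axis of recess_mouth, either way round below 0.08 rad)).
It fails at once if the shutter is opened fully (over 55 mm) (value of joint shutter above 0.055 m).
It fails at once if the cassette or the dish is moved by more than 30 mm (distance of any of cassette, dish from where it was at the start of the episode above 0.03 m).
It also fails if it takes over 64 s, if anything falls off the work surface, if the arm or the gripper's body presses on something with over 40 N, if the wrist force passes 120 N, or if a joint passes its speed limit or range.

ROBOT

A 6-joint arm with a two-finger parallel gripper is mounted at the origin on a cart in front of the work surface, level with it; the furniture and walls round the work are solid. World frame = base frame: x ahead of the robot, y to its left, z up, the work surface at z = 0. Lengths are in m, angles in rad, forces in N, time in s.
With the tool pointing down it reaches from about 0.3 to 0.825 m from the base axis. Payload 5.4 kg.
Tool frame: the origin (TCP) lies midway between the tips of the shut fingers; the grasp point (between the pads) lies 19 mm behind it; x points along the fingers, z is the direction in which the jaws open and shut, and the axes are right-handed (so a half turn about x gives the same grasp; the last joint's range is limited). The gripper opens to 92 mm and grips with 3 to 60 N. Pads are 20 mm wide; open, the fingers measure 128 mm over their backs; the gripper's body (75 mm by 189 mm) begins 69 mm behind the grasp point.
Start: joints at [1.089, 0.158, 1.597, -0, 1.386, -0.21], TCP at [0.154, 0.554, 0.215] pointing down, gripper open.
Joint ranges: [-2.91, 2.91], [-0.94, 2.29], [0.18, 2.7], [-1.29, 4.43], [0.17, 2.64], [-3, 3]. Speed limits (rad/s): [2.57, 2.57, 3.14, 3.14, 3.14, 3.14].

INTERFACE

Orientations are given as a 3x3 rotation matrix whose columns are the frame's x, y, z axes.
In Python, from station import robot, snapshot, finder gives the robot as it stands. Calls block until the motion is done:
- robot.goto(position, orientation): joint-space move of the TCP to a pose.
- robot.line_to(position, speed=0.15, rotation=None, stop_force=None): straight line of the TCP; rotation=None keeps the orientation; speed is the mean speed in m/s. With stop_force (N) it stops when the force on the tool has changed by that much, and returns True; else False.
- robot.move_joints(angles): joint-space move.
- robot.move_gripper(opening): finger opening in m; the grip force is fixed at half the most; returns when the fingers have stopped.
- robot.hold(seconds).
- robot.ik(position, orientation): joint angles nearest the present ones, or None.
- snapshot(name): name is "scene" or "top" or "wrist"; returns a dict with "pixels" (480x640x3 uint8, red, green, blue), "mtx" (3x3 intrinsics, pixels), "R" (3x3) and "t" (3): a world point X has camera coordinates R X + t. Camera axes: x right, y down, z forward; pixel columns grow to the right and rows downward; lengths in m; the calibration is good to about 2 mm. The wrist camera is an equidistant fisheye: a pixel r from the principal point sees the ray r / f radians off the axis. A picture is of the moment at which its call begins. There is no depth.
A pose or a line that the arm cannot do raises robot.MotionError and nothing moves.
- robot.close_job(): hands the job in, once; it reports no verdict.
Trained networks look in a picture, given as the dict that the camera call returned (one of the last four; its "shot" number tells which), for a name from the list of things; names that differ only in an ending like _2 or _b are one class to them, and where a whole thing is asked for, a point or a joint stands for the part that bears it (a point fixed in the world has none). Each returns a list of dicts, best first, with "p" (0 to 1); they miss things now and then, are a little off and sometimes report something else, mostly with a low value. They report only what shows in the picture. A call takes as long as a camera call. They do not tell look-alikes from the thing itself.
- finder.spot_in(picture, query): "extent" ([left, top, right, bottom] in pixels, round what is visible of it).
- finder.regions_of(picture, query): "pixels" (480x640 bool, what is visible of it) and "extent" ([left, top, right, bottom] in pixels, round what is visible of it).
Readings, each from a call of its own:
- robot.get_t(): time.
- robot.get_joint_pos(): joint angles.
- robot.get_qd(): joint speeds.
- robot.get_tau(): joint torques, N m.
- robot.get_tool_pos(): TCP position.
- robot.get_eef_rot(): TCP orientation.
- robot.get_ft_force(): force on the tool from outside, world axes, zero at the start.
- robot.get_torque(): the same for the moment, N m.
- robot.get_width(): finger opening in m.
Only numpy, scipy, OpenCV 4.12 (cv2) and the standard library are available. Lean on these libraries where they do the work, as an engineer would, in place of code of your own. Each camera call takes 0.05 s, during which the arm holds its last target. There are 200 camera calls.

## Working session

There is one attempt and no reset: what is moved stays moved. The work goes in short steps, each a Python script; the robot and the scene stay as the last script left them, time stands still between calls to the robot, and variables do not carry over. Pictures are saved under pics/ and viewed, about 8 in all and at most 12, crops included, and the job is handed in when it is done.

```bash
mkdir -p pics; ls; python3 - <<'E'
from station import robot,snapshot,finder
import cv2,numpy as np
a=snapshot("scene");b=snapshot("top")
cv2.imwrite("pics/s1.png",a["pixels"][:,:,::-1]);cv2.imwrite("pics/t1.png",b["pixels"][:,:,::-1])
for n,p in(("scene",a),("top",b)):
  print(n,p["mtx"].tolist(),p["R"].round(4).tolist(),p["t"].round(4).tolist())
  for q in("filter","head","shutter_bar","cassette","dish"):
    print(q,[(round(d["p"],2),np.round(d["extent"]).tolist()) for d in finder.spot_in(p,q)])
print(robot.get_t(),robot.get_eef_rot().round(3).tolist())
E
```

```text
pics
scene [[541.9024922337114, 0.0, 318.76844786299745], [0.0, 541.9024922337114, 235.96258802834836], [0.0, 0.0, 1.0]] [[0.8443, -0.5358, 0.0116], [-0.4027, -0.6486, -0.6459], [0.3536, 0.5406, -0.7634]] [-0.3364, 0.4121, 0.7926]
filter [(0.93, [235.0, 172.0, 261.0, 205.0]), (0.89, [306.0, 246.0, 320.0, 284.0]), (0.83, [335.0, 225.0, 367.0, 255.0])]
head [(0.97, [346.0, 270.0, 426.0, 379.0]), (0.54, [254.0, 218.0, 285.0, 243.0])]
shutter_bar [(0.67, [356.0, 296.0, 373.0, 342.0])]
cassette [(0.73, [252.0, 219.0, 284.0, 242.0])]
dish [(0.81, [302.0, 198.0, 330.0, 221.0]), (0.56, [354.0, 297.0, 369.0, 342.0])]
top [[612.6587690346227, 0.0, 329.6098625929314], [0.0, 612.6587690346227, 242.30611439245746], [0.0, 0.0, 1.0]] [[-0.0018, -0.9999, 0.0125], [-0.9977, 0.001, -0.0671], [0.0671, -0.0126, -0.9977]] [0.2195, 0.5217, 1.2148]
filter [(0.8, [316.0, 186.0, 347.0, 210.0]), (0.76, [192.0, 245.0, 227.0, 260.0]), (0.72, [319.0, 236.0, 352.0, 260.0])]
head [(0.95, [381.0, 183.0, 477.0, 261.0])]
shutter_bar []
cassette [(0.55, [262.0, 250.0, 291.0, 274.0])]
dish [(0.7, [263.0, 189.0, 291.0, 221.0])]
0.6 [[0.0, -0.963, 0.268], [-0.0, 0.268, 0.963], [-1.0, -0.0, -0.0]]
```

```bash
python3 - <<'E'
import cv2
a=cv2.imread("pics/t1.png");cv2.imwrite("pics/t1c.png",cv2.resize(a[160:300,180:490],None,fx=2.58,fy=2.58,interpolation=cv2.INTER_CUBIC))
a=cv2.imread("pics/s1.png");cv2.imwrite("pics/s1c.png",cv2.resize(a[150:390,210:440],None,fx=2.5,fy=2.5,interpolation=cv2.INTER_CUBIC))
E
```

```text
(no output)
```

View pics/t1c.png

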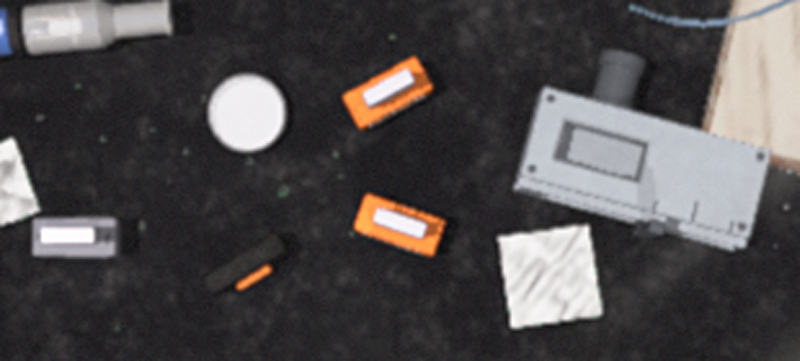

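View pics/s1c.png

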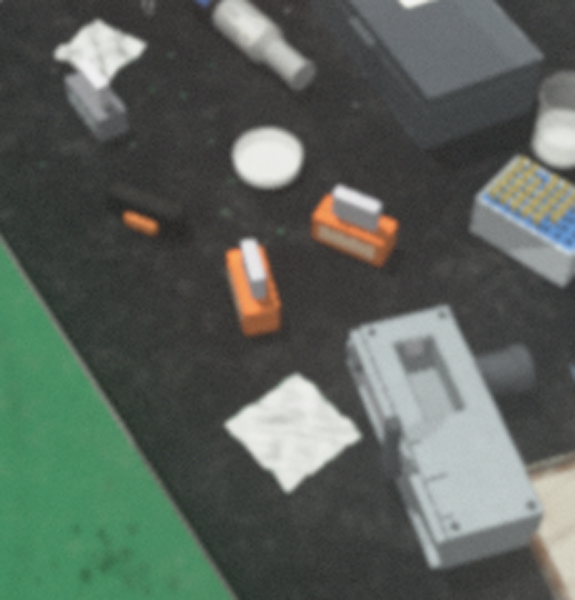

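The top crop shows the grey filter at about px (209,252), with its white rib along image columns. The orange look-alikes are at (330,196) and (335,247). The head's recess is at about (413,218), and the bar at about (437,247). Next I'll get rough poses, then wrist views.

```bash
cat > h.py <<'E'
from station import robot,snapshot,finder
import numpy as np,cv2
def ray(p,u,v):
    K=p["mtx"]; x=(u-K[0,2])/K[0,0]; y=(v-K[1,2])/K[1,1]
    if p.get("fish"):
        r=np.hypot(x,y); s=np.sin(r)/max(r,1e-9); d=np.array([x*s,y*s,np.cos(r)])
    else: d=np.array([x,y,1.])
    return -p["R"].T@p["t"], p["R"].T@d
def at(p,u,v,z):
    c,d=ray(p,u,v); return (c+d*(z-c[2])/d[2])
def proj(p,X):
    X=np.atleast_2d(X)@p["R"].T+p["t"]; K=p["mtx"]
    if p.get("fish"):
        r=np.hypot(X[:,0],X[:,1]); k=np.arctan2(r,X[:,2])/np.maximum(r,1e-9); q=X[:,:2]*k[:,None]
    else: q=X[:,:2]/X[:,2:]
    return q*[K[0,0],K[1,1]]+K[:2,2]
def snap(n,f=None):
    p=snapshot(n); p["fish"]=n=="wrist"
    if f: cv2.imwrite("pics/%s.png"%f,p["pixels"][:,:,::-1])
    return p
def down(yaw):  # jaw axis (tool z) along yaw, x down
    z=np.array([np.cos(yaw),np.sin(yaw),0]); x=np.array([0,0,-1.]); return np.stack([x,np.cross(z,x),z],1)
E
python3 - <<'E'
from h import *
p=snap("top")
P=lambda x,y,z:at(p,180+x/2.58,160+y/2.58,z)[:2].round(4)
print("cam",ray(p,0,0)[0])
print("head corners",P(545,88,.046),P(770,150,.046),P(517,185,.046),P(740,248,.046))
print("recess",P(566,121,.046),P(648,141,.046),P(640,182,.046),P(558,161,.046))
a,b=P(545,88,.046),P(770,150,.046)
print("filter rib",P(40,235,.054),P(93,235,.054), "body",P(33,218,.028),P(117,218,.028),P(117,256,.028))
print("bar",P(655,225,.082))
y=(a-b)/np.linalg.norm(a-b);print("yaw of head y",np.degrees(np.arctan2(y[1],y[0])),np.linalg.norm(a-b))
x=np.array([y[1],-y[0]]);o=a-35*.001*x-.055*y;print("head origin",o)
for z in(.35,):
  for nm,c in(("f",[.36,.51]),("h",o)):
    for yaw in(0,np.pi/2,np.pi):
      q=robot.ik([c[0],c[1],z],down(yaw));print(nm,yaw,None if q is None else q.round(2))
m=snapshot("wrist");print(m["mtx"].tolist());C=-m["R"].T@m["t"];print(C-robot.get_tool_pos(),robot.get_eef_rot().T@(C-robot.get_tool_pos()),m["R"][2])
E
```

```text
cam [0.43947771 0.23422122 1.24420873]
head corners [0.6152 0.0973] [ 0.5675 -0.0744] [0.5408 0.1193] [ 0.4926 -0.0502]
recess [0.5898 0.0815] [0.5745 0.0189] [0.543  0.0254] [0.5592 0.0879]
filter rib [0.5027 0.4794] [0.5027 0.4397] body [0.5172 0.4903] [0.5171 0.4259] [0.4879 0.4256]
bar [0.5081 0.021 ]
yaw of head y 74.47416794411579 0.17820263746645276
head origin [0.56675515 0.05367551]
f 0 [ 0.76  0.24  1.24 -0.    1.66  0.76]
f 1.5707963267948966 [ 0.76  0.24  1.24 -0.    1.66 -0.81]
f 3.141592653589793 [ 0.76  0.24  1.24 -0.    1.66 -2.38]
h 0 [-0.12  0.09  1.41 -0.    1.64 -0.12]
h 1.5707963267948966 [-0.12  0.09  1.41 -0.    1.64 -1.69]
h 3.141592653589793 None
[[371.64829954431775, 0.0, 317.19054131800345], [0.0, 371.64829954431775, 239.45963451528755], [0.0, 0.0, 1.0]]
[-0.07057826  0.02007241  0.16973138] [-0.16973234  0.07337374  0.00040042] [ 0.25281559 -0.07172088 -0.96485252]
```

```bash
python3 - <<'E'
from h import *
import pickle
out={}
for n,c,yaw in(("h",[.55,.04,.26],np.radians(-15.5)),("f",[.5025,.458,.20],0)):
    robot.goto(c,down(yaw)); p=snap("wrist","w_"+n); out[n]=p
    pts={"f":[[.5025,.458,.028],[.5025,.458,.054]],"h":[[.5668,.0537,.046]]}[n]
    print(n,robot.get_t(),proj(p,np.array(pts)).round(1).tolist(),[(round(d["p"],2),np.round(d["extent"]).tolist()) for d in finder.spot_in(p,{"f":"filter","h":"head"}[n])], robot.get_joint_pos().round(2))
pickle.dump(out,open("w.pkl","wb"))
a=np.hstack([cv2.resize(out[k]["pixels"][:,:,::-1],None,fx=1,fy=1)[:, 120:520] for k in "hf"]);cv2.imwrite("pics/both.png",a)
E
```

```text
h 3.0667 [[329.2, 195.5]] [(0.71, [281.0, 141.0, 409.0, 305.0])] [-0.15  0.07  1.6   0.    1.47  0.12]
f 4.7333 [[315.6, 218.6], [315.5, 224.8]] [(0.84, [305.0, 177.0, 334.0, 252.0]), (0.78, [305.0, 398.0, 345.0, 435.0]), (0.72, [392.0, 394.0, 427.0, 426.0])] [ 0.56  0.44  1.28 -0.    1.42  0.56]
```

View pics/both.png

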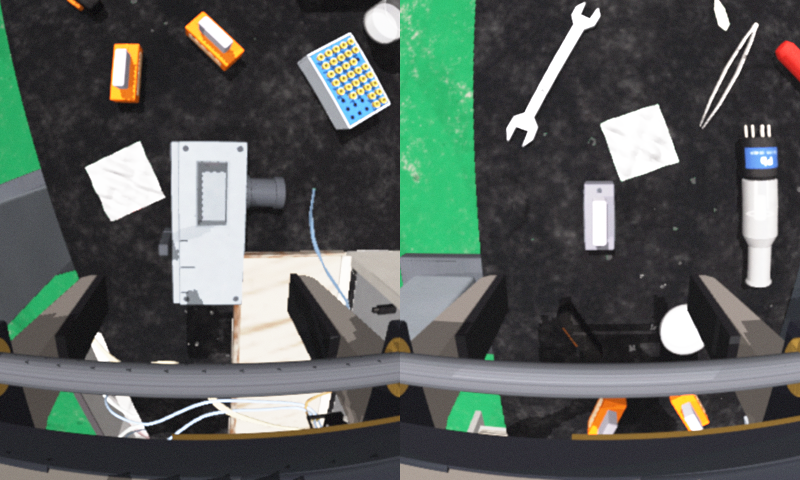

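The left half shows the head block at columns 291–366 and rows 141–304 (wrist px), with the recess near (332,193). The right half shows the grey filter at about (319,216), with clear space around it. I'll refine the filter with a silhouette fit and zoom in on the head.

```bash
cat > fit.py <<'E'
from h import *
from scipy.optimize import minimize
def box(x0,x1,y0,y1,z0,z1): return np.array([[x,y,z] for x in(x0,x1) for y in(y0,y1) for z in(z0,z1)])
FB=[box(-.014,.014,-.032,.032,0,.028),box(-.006,.006,-.02,.02,.028,.054)]
def sil(p,s,boxes,z=0,S=8):
    x,y,a=s; R=np.array([[np.cos(a),-np.sin(a),0],[np.sin(a),np.cos(a),0],[0,0,1]])
    m=np.zeros((480*S//2,640*S//2),np.uint8); k=S/2
    for b in boxes:
        q=proj(p,b@R.T+[x,y,z]); h=cv2.convexHull(((q+.5)*k-.5).astype(np.float32))
        cv2.fillConvexPoly(m,np.round(h*16).astype(np.int32),1,shift=4)
    return cv2.resize(m.astype(np.float32),(640,480),interpolation=cv2.INTER_AREA)
def fit(ps,ms,s0,boxes,z=0):
    def c(v):
        s=s0+np.array(v)*[.001,.001,.02]; e=0
        for p,m in zip(ps,ms): r=sil(p,s,boxes,z); e+=np.abs(r-m).sum()/m.sum()
        return e
    r=minimize(c,[0,0,0],method="Nelder-Mead",options=dict(initial_simplex=[[0,0,0],[4,0,0],[0,4,0],[0,0,4]],xatol=.02,fatol=1e-4))
    return s0+r.x*[.001,.001,.02],r.fun
E
python3 - <<'E'
from fit import *
import pickle
ps=[snap("wrist"),snap("top")]; ms=[]
for p in ps:
    g=proj(p,[.5025,.458,.03])[0]
    L=finder.regions_of(p,"filter"); d=min(L,key=lambda d:np.hypot(*(np.array(d["extent"]).reshape(2,2).mean(0)-g)))
    print(d["p"],d["extent"],d["pixels"].sum()); ms.append(d["pixels"].astype(np.float32))
s0=np.array([.5025,.458,0])
for a,b in((ps,ms),(ps[:1],ms[:1]),(ps[1:],ms[1:])): print(fit(a,b,s0,FB))
o=pickle.load(open("w.pkl","rb"))
p=o["h"]["pixels"][:,:,::-1]; z=cv2.resize(p[130:315,270:420],None,fx=3.2,fy=3.2,interpolation=cv2.INTER_CUBIC)
q=o["f"]["pixels"][170:262,290:350,::-1]; q=cv2.resize(q,None,fx=5,fy=5,interpolation=cv2.INTER_CUBIC)
c=np.zeros((592,800,3),np.uint8); c[:,:480]=z[:592]; c[:q.shape[0],490:490+q.shape[1]]=q
cv2.imwrite("pics/z.png",c)
E
```

```text
0.68 [305.0, 178.9, 335.2, 249.7] 2024
0.67 [200.6, 244.6, 227.1, 258.8] 320
(array([ 0.50447463,  0.45934488, -0.05350211]), np.float64(0.7746834754943848))
(array([ 0.50600902,  0.45910617, -0.0016905 ]), np.float64(0.055953558534383774))
(array([0.50260469, 0.4585745 , 0.00375404]), np.float64(0.608203113079071))
```

View pics/z.png

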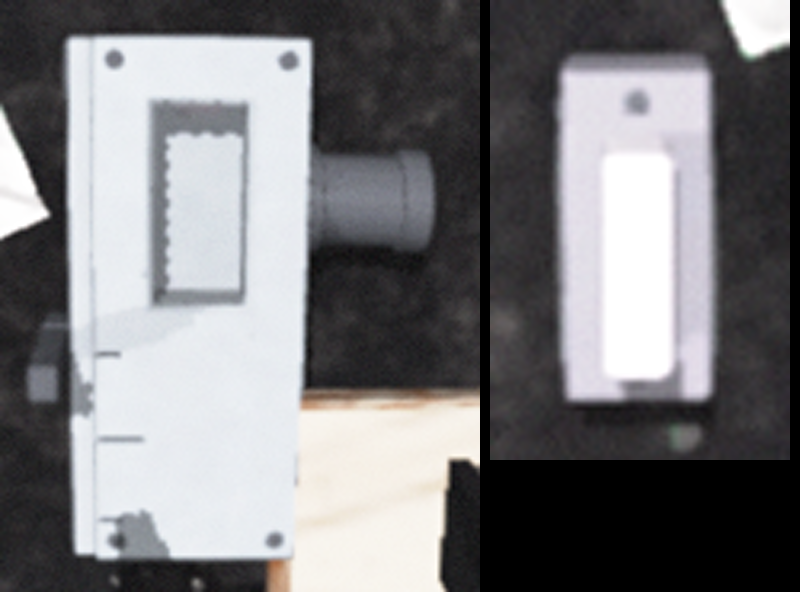

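The zoom shows the head's top face corners at (312,38), (291,558), (93,38) and (96,557), the recess mouth corners including the bevel, and the three index lines. The filter silhouette fits well. Next: fit the head pose, then grasp and release the rib once to measure the wrist camera bias.

```bash
python3 - <<'E'
from fit import *
import pickle
from scipy.optimize import least_squares
o=pickle.load(open("w.pkl","rb"))["h"]
Z=np.array([[312,38],[291,558],[93,38],[96,557],[149,100],[249,101],[245,303],[150,305],[97,354],[97,438]])
uv=(Z+.5)/3.2-.5+[270,130]
M=np.array([[35,55],[35,-125],[-35,55],[-35,-125],[-17.5,35.5],[17.5,35.5],[17.5,-35.5],[-17.5,-35.5],[-35,-50],[-35,-80]])/1000
def T(s,m,z=.046):
    x,y,a=s;return np.c_[m@np.array([[np.cos(a),np.sin(a)],[-np.sin(a),np.cos(a)]])+[x,y],np.full(len(m),z)]
P=np.array([at(o,*u,.046) for u in uv])
r=least_squares(lambda s:(T(s,M)-P)[:,:2].ravel(),[.5668,.0537,-.27],loss="soft_l1",f_scale=.001)
print("head",r.x,np.degrees(r.x[2]));print(((T(r.x,M)-P)[:,:2]*1000).round(1).tolist())
np.save("head.npy",r.x)
robot.line_to([.506,.459,.12]); robot.move_gripper(.05)
print(robot.line_to([.506,.459,.033],.08,stop_force=6))
robot.move_gripper(.0); print("w",robot.get_width(),robot.get_ft_force().round(1)); robot.move_gripper(.05)
robot.line_to([.506,.459,.20],.2); robot.move_gripper(.092)
robot.goto([.5025,.458,.20],down(0));robot.hold(.2)
p=snap("wrist","w_f2"); print("tcp",robot.get_tool_pos(),robot.get_t())
d=max((d for d in finder.regions_of(p,"filter")),key=lambda d:-np.hypot(*(np.array(d["extent"]).reshape(2,2).mean(0)-[319,216])))
print(d["p"],d["extent"],fit([p],[d["pixels"].astype(np.float32)],np.array([.506,.459,0]),FB))
E
```

```text
head [ 0.57047157  0.05437301 -0.27519123] -15.767296218188697
[[-0.3, -0.2], [0.7, 0.1], [0.1, 0.5], [0.1, -0.1], [-0.2, 1.2], [2.5, 0.4], [1.4, -3.7], [-1.7, -1.9], [-0.9, 0.4], [-0.7, 0.1]]
False
w 0.011693588537494139 [ 0.3  0.6 -0.4]
tcp [0.50252086 0.45799298 0.20002454] 11.2667
0.81 [305.1, 180.4, 337.6, 251.2] (array([0.50600708, 0.45901931, 0.00054488]), np.float64(0.05011040344834328))
```

```bash
python3 - <<'E'
from fit import *
import pickle
from scipy.optimize import least_squares
o=pickle.load(open("w.pkl","rb"))["h"]
Z=np.array([[312,38],[291,558],[93,38],[96,557],[149,100],[249,101],[245,303],[150,305],[97,354],[97,438]])
uv=(Z+.5)/3.2-.5+[270,130]
M=np.array([[35,55],[35,-125],[-35,55],[-35,-125],[-16,34],[16,34],[16,-33.5],[-16,-33.5],[-35,-50],[-35,-80]])/1000
def T(s):
    x,y,a=s;return M@np.array([[np.cos(a),np.sin(a)],[-np.sin(a),np.cos(a)]])+[x,y]
P=np.array([at(o,*u,.046)[:2] for u in uv])
r=least_squares(lambda s:(T(s)-P).ravel(),[.5705,.0544,-.275],loss="soft_l1",f_scale=.001)
h=r.x;np.save("head.npy",h);print("head",h,((T(h)-P)*1000).round(1).tolist())
robot.line_to([.506,.459,.12]); robot.move_gripper(.05)
print(robot.line_to([.506,.459,.030],.08,stop_force=6)); robot.move_gripper(0)
print("w",robot.get_width(),robot.get_tool_pos())
robot.line_to([.506,.459,.155],.15); f0=robot.get_ft_force()
robot.line_to([h[0],h[1],.155],.25,rotation=down(h[2]))
robot.line_to([h[0],h[1],.085],.15)
print("force before",f0.round(2),robot.get_ft_force().round(2),robot.get_width())
for z in(.076,.070,.064):
    s=robot.line_to([h[0],h[1],z],.03,stop_force=6); print(z,s,robot.get_tool_pos().round(4),robot.get_ft_force().round(2),robot.get_torque().round(2))
    if s: break
print(robot.get_t()); snap("wrist","w_ins")
p=snap("scene","s_ins")
a=np.hstack([cv2.resize(cv2.imread("pics/w_ins.png")[120:440,140:500],(400,356)),cv2.resize(p["pixels"][250:390,330:450,::-1],(400,467))[:356]]);cv2.imwrite("pics/ins.png",a)
E
```

```text
head [ 0.57025373  0.05460211 -0.27317443] [[-0.6, 0.1], [0.8, 0.3], [-0.2, 0.7], [0.1, -0.0], [0.5, -0.5], [0.4, -0.4], [0.4, -1.1], [0.1, -0.2], [-1.0, 0.5], [-0.8, 0.3]]
False
w 0.011491174467984883 [0.50598697 0.4590128  0.03002473]
force before [ 0.28  0.04 -2.15] [ 0.61  0.18 -1.33] 0.011796665698391016
0.076 False [0.5702 0.0546 0.076 ] [-0.3   0.2  -1.37] [-0.07  0.07  0.02]
0.07 False [0.57   0.0544 0.0697] [-0.98 -1.19 -0.94] [-0.38  0.18 -0.  ]
0.064 False [0.5704 0.0542 0.0638] [ 0.45 -4.23 -1.1 ] [-0.74  0.01 -0.01]
19.2333
```

View pics/ins.png

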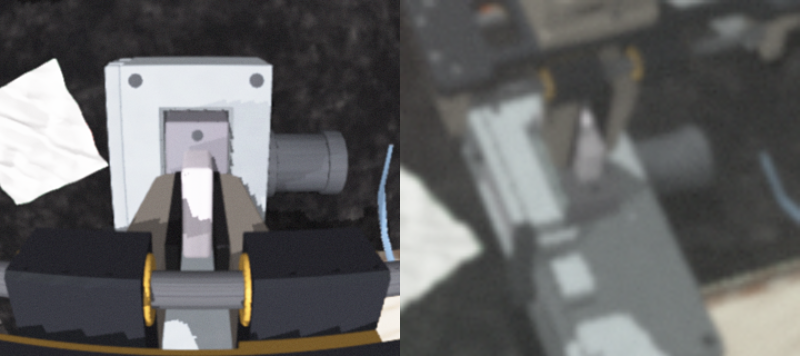

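The block has entered the recess by 12 mm, and the side force is the leaf spring. I'll press it home.

```bash
python3 - <<'E'
from fit import *
h=np.load("head.npy")
for z in(.056,.050,.0475):
    s=robot.line_to([h[0],h[1],z],.03,stop_force=14); print(z,s,robot.get_tool_pos().round(4),robot.get_ft_force().round(2),robot.get_width())
    if s: break
robot.move_gripper(.04);robot.hold(.2);print(robot.get_tool_pos().round(4),robot.get_ft_force().round(2))
# press on rib top with closed fingers
robot.line_to([h[0],h[1],.095],.15);robot.move_gripper(0)
s=robot.line_to([h[0],h[1],.068],.03,stop_force=15);print("press",s,robot.get_tool_pos().round(4),robot.get_ft_force().round(2))
robot.line_to([h[0],h[1],.20],.2);robot.hold(.3);snap("wrist","w_home");print(robot.get_t())
a=cv2.imread("pics/w_home.png")
cv2.imwrite("pics/home.png",cv2.resize(a[110:350,200:440],None,fx=2.4,fy=2.4,interpolation=cv2.INTER_CUBIC))
E
```

```text
0.056 False [0.5696 0.0546 0.0552] [ 0.46 -2.89 -2.46] 0.011484728915716239
0.05 False [0.5699 0.0546 0.0495] [-0.1  -3.14 -1.66] 0.011553290381762673
0.0475 False [0.5706 0.0546 0.0479] [-1.28 -3.62  2.06] 0.011683318373854753
[0.5702 0.0546 0.0475] [-0.47 -0.08  0.02]
press True [0.5703 0.0546 0.0724] [-0.77  0.26  4.97]
24.1667
```

View pics/home.png

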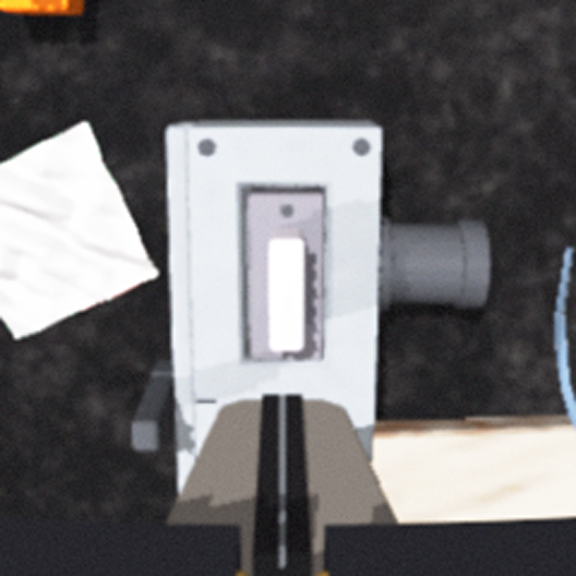

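The block is seated flush: the press stopped on the rib top at z = 72.4 mm, against 72 mm expected. The shutter bar top shows at wrist px of about (260,291). Next, the shutter.

```bash
python3 - <<'E'
from fit import *
h=np.load("head.npy");a=h[2];R=np.array([[np.cos(a),-np.sin(a)],[np.sin(a),np.cos(a)]])
W=lambda x,y,z:np.r_[R@[x/1000,y/1000]+h[:2],z]
H=lambda w:R.T@(np.array(w)[:2]-h[:2])*1000
p=snap("wrist");print("bar pred px",proj(p,W(-49,-50,.082)),"seen in head frame",H(at(p,260.4,291,.082)))
q=W(-49,-50,.15)
robot.goto(q,down(a+np.pi/2));robot.move_gripper(.05)
s=robot.line_to(W(-49,-50,.055),.08,stop_force=6);print("down",s,robot.get_tool_pos().round(4))
if not s:
    robot.move_gripper(0);print("w",robot.get_width(),robot.get_ft_force().round(2),H(robot.get_tool_pos()))
snap("scene","s_bar");w=snap("wrist","w_bar");print(robot.get_t(),robot.get_joint_pos().round(2))
E
```

```text
bar pred px [[259.64485284 291.65277237]] seen in head frame [-48.31695894 -49.38682464]
down False [0.5102 0.0196 0.0556]
w 0.011595428775982181 [-0.74 -2.67  1.39] [-48.97759881 -50.36787935]
28.6333 [-0.2   0.18  1.91 -0.    1.05 -1.5 ]
```

```bash
python3 - <<'E'
from fit import *
h=np.load("head.npy");a=h[2];R=np.array([[np.cos(a),-np.sin(a)],[np.sin(a),np.cos(a)]])
W=lambda x,y,z:np.r_[R@[x/1000,y/1000]+h[:2],z]
H=lambda w:R.T@(np.array(w)[:2]-h[:2])*1000
robot.line_to(W(-49,-80,.055),.03);robot.hold(.5)
f=robot.get_ft_force();print(H(robot.get_tool_pos()),robot.get_tool_pos()[2],"f head",(R.T@f[:2]).round(2),f[2].round(2),robot.get_width(),robot.get_qd().round(3),robot.get_t())
s=snap("scene");w=snap("wrist")
A=cv2.resize(s["pixels"][255:390,335:435,::-1],(400,540),interpolation=cv2.INTER_CUBIC)
B=cv2.resize(w["pixels"][60:420,180:447,::-1],(400,540))
cv2.imwrite("pics/fin.png",np.hstack([A,B]))
E
```

```text
[-48.96965526 -79.84786657] 0.054998539264394804 f head [-0.53  4.51] -0.26 0.012025320249246275 [ 0.001 -0.    -0.    -0.001  0.001  0.   ] 30.2833
```

View pics/fin.png

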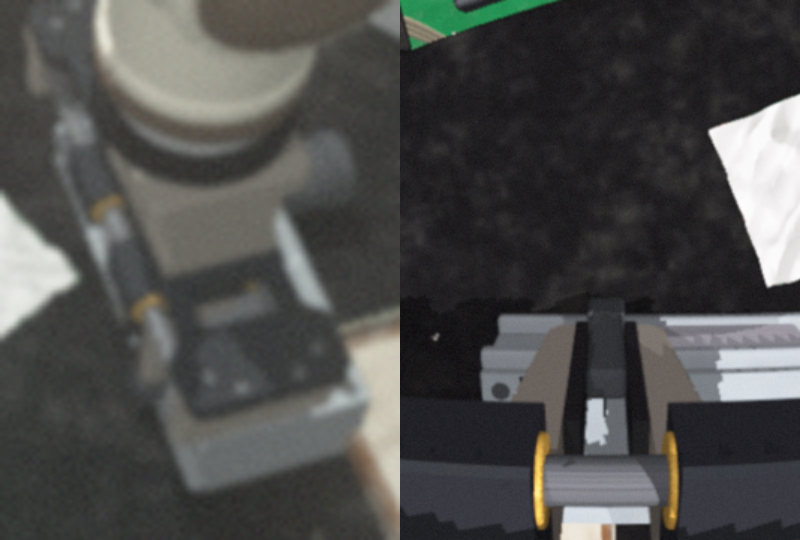

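The bar is between the pads at head y = -79.8 mm (target -80), at rest, with a spring force of 4.5 N (about 5 N expected at half travel). I'm handing in.

```bash
python3 -c "
from station import robot
print(robot.close_job(),robot.get_t())"
```

```text
the job is handed in; nothing more can be done
the job is handed in; nothing more can be done
```

I pressed the grey filter block home in the recess and let go of it. I then gripped the shutter bar, slid it to half travel, and handed in while still holding it there. The clock read about 30 s of the 64 s allowed. The hand-in reported no verdict.

- **Filter:** a second press on the rib top with shut fingers stopped at 72.4 mm, against 72 mm expected for flush. The wrist picture showed the block centred in the recess. The shutter was still shut: its bar was seen within 1 mm of the shut position.
- **Shutter:** the gripper is at y = -79.8 mm in the head's frame (target -80), about 29.5 mm from where it closed on the bar. It was at rest with the fingers 12.0 mm apart on the 12 mm bar. The spring force read 4.5 N, against about 5 N expected.
- **Cassette and dish:** I did not go near either of them, but I took no final picture to confirm they had not moved.
- **Disagreements:** the top camera put the filter about 3.5 mm away from the wrist camera's position in x. A trial grasp and release agreed with the wrist camera, so I used that. In the last pictures the gripper hid the long middle line, so half travel rests on the arm's position and the spring force, not on seeing the bar at the line.

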